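# Lift the narrow-necked bottle out of the carton and stand it on the balance

## Robot

A 6-joint arm with a two-finger parallel gripper is mounted at the origin on the work surface. World frame = base frame: x ahead of the robot, y to its left, z up, the work surface at z = 0. Lengths are in m, angles in rad, forces in N, time in s.
With the tool pointing down it reaches from about 0.25 to 0.725 m from the base axis. Payload 4 kg.
Tool frame: the origin (TCP) lies between the finger pads; the fingertips stand 11 mm ahead of it and the grasp point (between the pads) lies 8 mm behind it (bot.tip_extent is the distance from the TCP to the fingertips, in m); z points along the fingers, y is the line along which they close (so a half turn about z gives the same grasp; the last joint's range is limited). The gripper opens to 85 mm and grips with 20 to 120 N. Pads are 22 mm wide; open, the fingers measure 114 mm over their backs; the gripper's body (76 mm by 85 mm) begins 54 mm behind the grasp point. The pads swing forward as they close: fully open they stand 13 mm farther back than shut.
Start: joints at [-1.226, 0.241, 0.005, 1.335, 0, 1.571], TCP at [0.169, -0.471, 0.207] pointing down, gripper open.
Joint ranges: [-2.72, 2.72], [-1.05, 1.87], [-1.09, 1.28], [-1.99, 2.15], [-1.42, 1.44], [-3.14, 3.14]. Speed limits (rad/s): [2.79, 2.79, 3.14, 3.14, 3.14, 3.14].

## Interface

Orientations are given as a unit quaternion [x, y, z, w].
In Python, from workcell import bot gives the robot as it stands. The module is installed in compiled form; this text tells all that it offers.
- The arm moves only by the tool drive_tool, never from a script. Its argument "rows" is a list of rows, each an object of numbers: "dx", "dy", "dz": the shift along the tool's x, y, z in units of 50 mm (1.0 is 50 mm); "wx", "wy", "wz": the turn, a rotation vector about the tool's x, y, z in units of 5 degrees (1.0 is 5 degrees); "hand": the finger opening in mm, from 0 to 85.4. A call has 1 to 20 rows; each row is the pose to reach, as a shift and turn from the pose commanded when the call began, along the tool's axes at that moment; what a row does not reach only later rows make up. A row lasts 1/10 s, in which the tool goes at most 50 mm and 8.59 degrees, less where a joint would pass 70% of its speed; a pose out of reach is approached as far as the arm can. A call with a gripper value outside its range is refused whole. The fingers move at their own pace and stop on an object; the grip force is fixed at half the most. Time passes only in rows, so rows that repeat a pose let the fingers close. It gives the time, the measured TCP pose, the force, the opening and the grip force at its end, in the units of the state.
- bot.get_obs(): the state, without advancing time (a new reading comes with each control period).
- bot.camera(name): name is "side" or "top" or "wrist"; returns the picture (400x640x3 uint8, red, green, blue); there is no depth.
- bot.get_calibration(name): a dict with "vfov" (degrees; the focal length in pixels is half the picture's height over the tangent of half this angle, whatever the lens; pixels are square), "cx", "cy" (the principal point, pixels), "origin" and "rotation" of the camera in the world; the wrist camera has in their place "mount" (4x4, takes a point from camera to tool coordinates, whose origin is the TCP and whose axes are the flange's). Camera axes: x right, y up, looking along -z (the intrinsics and any distortion apply to the point x, -y, -z); pixel columns grow to the right and rows downward; lengths in m; the calibration is good to about 2 mm. The wrist camera is an equidistant fisheye: a pixel r from the principal point sees the ray r / f radians off the axis. A picture is of the moment at which its call begins: read the wrist's pose just before it. get_calibration takes no time and is no camera call.
- bot.job_done(): hands the job in; it is judged then, once.
Trained networks look in the newest picture that a camera, given by its name, has taken for a name from the list of things; names that differ only in an ending like _2 or _b are one class to them, and where a whole thing is asked for, a point or a joint stands for the part that bears it (a point fixed in the world has none). Each returns a list of dicts, best first, with "score" (0 to 1); they miss things now and then, are a little off and sometimes report something else, mostly with a low value. They report only what shows in the picture. A call takes as long as a camera call.
- bot.look_for(camera, thing): "extent" ([centre column, centre row, width, height] in pixels, round what is visible of it).
- bot.outline_of(camera, thing): "region" (400x640 bool, what is visible of it) and "extent" ([centre column, centre row, width, height] in pixels, round what is visible of it).
The state is a dict: "clock": time; "joint_pos": joint angles; "joint_vel": joint speeds; "tau": joint torques, N m; "eef_pos": TCP position; "tool_rot": TCP orientation; "ft_force": force on the tool from outside, world axes, zero at the start; "ft_torque": the same for the moment, N m; "grip_width": finger opening in m; "grasp_force": force on a finger pad.
Only numpy, scipy, OpenCV 4.12 (cv2) and the standard library are available. Lean on these libraries where they do the work, as an engineer would, in place of code of your own. Each camera call takes 0.05 s, during which the arm holds its last target. There are 200 camera calls.

## Task

Lift the one narrow-necked bottle (the one with the small cap; the others are wide-lidded jars) out of its cell in the leaning, partitioned carton and stand it upright in the middle of the round pan of the bench balance. Set it down without dropping it, and let go.

Things in the scene. Friction and masses are not known exactly. Their poses are not given: they have to be found in the camera images.
- bottle: Amber glass bottle, 150 mm tall, about 0.25 kg: round body 64 mm wide up to 80 mm, 28 mm neck, blue cap 34 mm wide from 118 to 150 mm, fixed on: grip it there. Origin: centre of the underside; z runs up to the cap. It stands in a far-row cell, leaning with the carton. The far row's other cells and one near cell hold amber jars, 138 mm tall, with blue lids 66 mm wide.
- carton: Fixed open carton tilted 20 deg to the robot. Origin: centre of underside; z out of the mouth along the cell walls, x near to far row, y along rows. Outside 190 x 312 x 150 mm; floor, walls 5 mm; dividers 4 mm, tops at z=140. 2 rows of 3 cells, 88 (x) by 98 (y) inside, centres x=-46, 46, y=-104, 0, 104. Contents lean on their cell's near wall; along y 27 mm or more is free beside the bottle's cap.
- pan (a point): Centre of the top of the bench balance's round steel pan: 140 mm wide, level, fixed, 60 mm above the bench. z points up. The balance is a low white box, 230 by 190 mm, 46 mm high, with a display panel on its near side; nothing on it rises above the pan.

How it is judged:
On the way:
1. the bottle is lifted up its cell (foot more than 90 mm above the carton's underside) (z of bottle in the frame of carton above 0.09 m).
At the end, for the whole second after the job is handed in: The bottle stands at rest on the balance's pan, upright within 10 degrees, the centre of its foot within 35 mm of the pan's centre (horizontal distance between bottle and pan below 0.035 m and z of bottle in the frame of pan between -0.006 and 0.006 m and angle between bottle's own z axis and vertical below 0.17 rad and linear speed of bottle below 0.02 m/s); the robot touches nothing.
It fails at once if the bottle is dropped (moves faster than 0.6 m/s while no finger holds it) (linear speed of bottle above 0.6 m/s and contact force between the fingers and bottle below 0.05 N).
It also fails if it takes over 48 s, if anything falls off the work surface, if the arm or the gripper's body presses on something with over 40 N, if the wrist force passes 120 N, or if a joint passes its speed limit or range.

## Working session

There is one attempt and no reset: what is moved stays moved. The work goes in short steps, Python scripts to look and compute and a tool call to move; the robot and the scene stay as the last step left them, time stands still between calls to the robot, and variables do not carry over. Pictures are saved under pics/ and viewed, at most 10 in all, crops included, and the job is handed in when it is done.

Besides the shell and the picture viewer there is one more tool, called after "Emit:" by a JSON object that holds its "method" and its "body", one argument or row to a line. drive_tool: Moves the arm, as the interface text tells. Its arguments: {"type":"object","properties":{"rows":{"type":"array","items":{"type":"object","properties":{"dx":{"type":"number"},"dy":{"type":"number"},"dz":{"type":"number"},"wx":{"type":"number"},"wy":{"type":"number"},"wz":{"type":"number"},"hand":{"type":"number"}}}}},"required":["rows"]}

```bash
mkdir -p pics
python3 - <<'E'
from workcell import bot
import cv2,numpy as np
np.set_printoptions(precision=4,suppress=True)
o=bot.get_obs(); print(o['clock'],o['eef_pos'],o['tool_rot'])
ims=[]
for c in ['side','top']:
    im=bot.camera(c); ims.append(im); cv2.imwrite(f'pics/{c}0.png',im[:,:,::-1])
    print(c,bot.get_calibration(c))
    for t in ['bottle','carton','pan']:
        for r in bot.look_for(c,t)[:3]: print(c,t,r)
print(bot.get_calibration('wrist'))
E
```

```text
0.0 [ 0.1688 -0.4699  0.2062] [ 0.9852  0.1715 -0.0002 -0.001 ]
side {'vfov': 49.81080628275259, 'cx': 314.98034591205567, 'cy': 204.15136393614486, 'origin': array([0.3461, 0.3866, 0.8127]), 'rotation': array([-0.0685,  0.2572,  0.9323, -0.2448])}
side bottle {'extent': [258.1, 262.4, 35.7, 44.5], 'score': 0.75}
side carton {'extent': [272.6, 277.8, 220.9, 225.2], 'score': 0.98}
side pan {'extent': [350.4, 164.4, 151.2, 124.0], 'score': 0.61}
top {'vfov': 52.171029648026334, 'cx': 315.9404384866153, 'cy': 195.32741625763387, 'origin': array([0.514 , 0.0045, 0.9424]), 'rotation': array([-0.0338,  0.0267,  0.7081, -0.7048])}
top bottle {'extent': [231.6, 201.7, 38.9, 37.0], 'score': 0.78}
top carton {'extent': [226.7, 218.2, 186.0, 137.9], 'score': 0.62}
{'vfov': 65.70646984690485, 'cx': 323.52929986895373, 'cy': 201.35718052747924, 'mount': array([[ 0.0001,  0.9533,  0.302 ,  0.077 ],
       [ 1.    , -0.0002,  0.0004, -0.001 ],
       [ 0.0004,  0.302 , -0.9533, -0.1665],
       [ 0.    ,  0.    ,  0.    ,  1.    ]])}
```

View pics/side0.png

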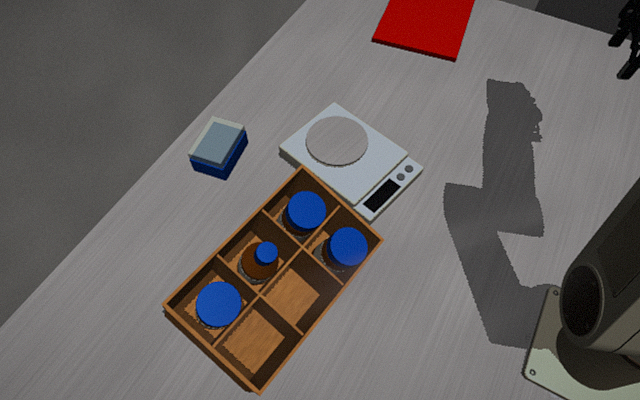

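View pics/top0.png

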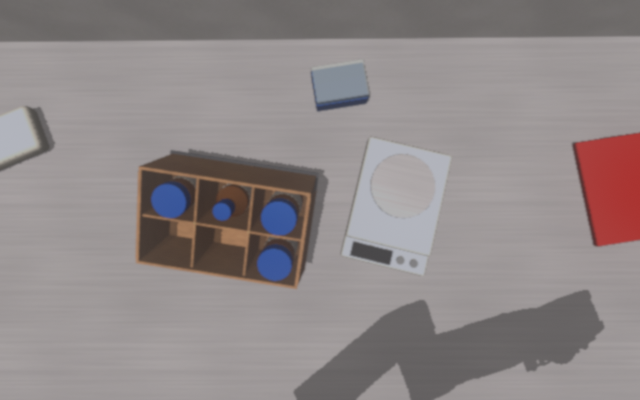

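The side view shows the bottle cap near (266,252) and the pan near (337,141). The top view shows the cap at (222,211) and the pan at (403,186). The carton rim corners are clear in both views, so I'll fit the poses from those.

```bash
cat > h.py <<'E'
from workcell import bot
import numpy as np, cv2
from scipy.spatial.transform import Rotation as R
from scipy.optimize import least_squares
np.set_printoptions(precision=4,suppress=True)
K={c:bot.get_calibration(c) for c in ['side','top']}
def proj(c,P):
    k=K[c]; f=200/np.tan(np.radians(k['vfov']/2)); q=R.from_quat(k['rotation']).inv().apply(np.atleast_2d(P)-k['origin'])
    return np.c_[k['cx']-f*q[:,0]/q[:,2], k['cy']+f*q[:,1]/q[:,2]]
def ray(c,u):
    k=K[c]; f=200/np.tan(np.radians(k['vfov']/2))
    return k['origin'],R.from_quat(k['rotation']).apply([(u[0]-k['cx'])/f,-(u[1]-k['cy'])/f,-1])
def at_z(c,u,z):
    o,d=ray(c,u); return o+d*(z-o[2])/d[2]
def tri(us,ut):
    r=least_squares(lambda p:np.r_[proj('side',p)[0]-us,proj('top',p)[0]-ut],[.5,.1,.1]); return r.x,r.fun
def move(p,Rt):   # units for the move from the present pose
    o=bot.get_obs(); R0=R.from_quat(o['tool_rot'])
    d=R0.inv().apply(p-o['eef_pos'])/.05; w=np.degrees((R0.inv()*Rt).as_rotvec())/5
    print('d',d,'w',w)
E
python3 - <<'E'
from h import *
C=np.array([[.095,-.156,.15],[-.095,-.156,.15],[-.095,.156,.15],[.095,.156,.15]])
S=np.array([[303,167],[383,239],[259,393],[163,304]]);T=np.array([[313,193],[298,287],[137,263],[139,168]])
def pose(x): return x[:3],R.from_euler('ZYX',x[3:])
def f(x):
    p,r=pose(x);P=r.apply(C)+p
    return np.r_[(proj('side',P)-S).ravel(),(proj('top',P)-T).ravel()]
s=least_squares(f,[.45,.15,.03,-.1,-.35,0],loss='soft_l1'); print(s.x,np.degrees(s.x[3:]),f(s.x))
p,r=pose(s.x); print('lowest z',(r.apply([-.095,0,0])+p)[2])
for c in ['side','top']:
    im=bot.camera(c)
    for t in ['bottle']:
        m=bot.outline_of(c,t)
        if not m: print('none');continue
        g=m[0]['region']; hsv=cv2.cvtColor(im,cv2.COLOR_RGB2HSV)
        b=(g&(hsv[...,0]>100)&(hsv[...,0]<130)&(hsv[...,1]>120)).astype(np.uint8)
        y,x=np.nonzero(b); print(c,'cap',x.mean(),y.mean(),x.min(),x.max(),y.min(),y.max(),len(x))
    # pan disc: low-saturation grey, via carton-independent mask
    m=bot.outline_of(c,'pan'); print(c,'pan',[(q['score'],q['extent']) for q in m])
for c,u in [('side',(337,141)),('top',(403,186.5))]: print('pan',at_z(c,u,.06))
a,e=tri([266,251],[222,211]); print('cap',a,e,'in carton',r.inv().apply(a-p))
for y in [-.017,0,.017]:
  q=r.apply([.034,y,.155])+p; print(y,q,proj('side',q),proj('top',q))
E
```

```text
[ 0.5704  0.1827  0.0439 -0.164  -0.3678  0.0339] [ -9.3938 -21.0712   1.9416] [-0.6378 -1.7091 -0.159   2.269   1.8784  2.6431 -0.7132 -0.8353 -0.543
  0.2351  0.3926  0.0807  0.3701  0.2699  0.7033 -0.6758]
lowest z 0.009787233754264893
side cap 264.90709046454765 253.60880195599023 254 276 242 265 409
side pan [(0.68, [350.2, 165.2, 144.7, 122.3])]
top cap 221.67567567567568 210.62934362934362 213 231 202 219 259
top pan [(0.59, [396.9, 208.0, 111.3, 143.2])]
pan [ 0.6065 -0.1717  0.06  ]
pan [ 0.6079 -0.1756  0.06  ]
cap [0.5496 0.1816 0.2064] [ 0.0356  0.0043 -0.0188 -0.0378] in carton [0.0394 0.0009 0.159 ]
-0.017 [0.5434 0.1647 0.2002] [[275.6554 245.8267]] [[232.0445 214.5038]]
0 [0.5459 0.1814 0.2007] [[268.4505 253.5119]] [[222.7892 213.1224]]
0.017 [0.5485 0.1982 0.2013] [[261.0861 261.3671]] [[213.5301 211.7404]]
```

```bash
cat >> h.py <<'E'
def cap_hull(c,P,ax):   # cap extents for top centre P, axis ax
    u=np.cross(ax,[0,1,0]);u/=np.linalg.norm(u);v=np.cross(ax,u);t=np.linspace(0,2*np.pi,60)[:,None]
    o=.017*(np.cos(t)*u+np.sin(t)*v)
    q=proj(c,np.r_[P+o,P-.032*ax+o]); return np.r_[q.min(0),q.max(0)]
E
python3 - <<'E'
from h import *
C=np.array([[.095,-.156,.15],[-.095,-.156,.15],[-.095,.156,.15],[.095,.156,.15]])
S=np.array([[303,167],[383,239],[259,393],[163,304]]);T=np.array([[313,193],[298,287],[137,263],[139,168]])
def f(x,p=False):
    r=R.from_euler('ZY',[x[3],-np.radians(20)]); P=r.apply(C)+x[:3]
    return np.r_[(proj('side',P)-S).ravel(),(proj('top',P)-T).ravel()]
s=least_squares(f,[.57,.18,.035,-.16]); x=s.x; print(x,np.degrees(x[3])); print(f(x))
r=R.from_euler('ZY',[x[3],-np.radians(20)]); ax=r.apply([0,0,1])
E_={'side':[253.5,241.5,276.5,265.5],'top':[212.5,201.5,231.5,219.5]}
g=lambda P:np.r_[cap_hull('side',P,ax)-E_['side'],cap_hull('top',P,ax)-E_['top']]
b=least_squares(g,[.545,.18,.2]); print('captop',b.x,b.fun,'carton frame',r.inv().apply(b.x-x[:3]))
# pregrasp: TCP 110 mm above cap grasp pose ; grasp point 8 mm behind tcp
Y=r.apply([0,1,0]); Z=-ax
for s_ in (1,-1):
    Rt=R.from_matrix(np.c_[np.cross(s_*Y,Z),s_*Y,Z]); move(b.x+ax*.12,Rt)
E
```

```text
[ 0.568   0.1788  0.0427 -0.1586] -9.08425381561478
[-1.2003 -2.5366  0.7841  0.9004  1.4296  2.4686 -1.0197  0.2087 -1.0689
 -0.1997  0.1458  1.0174  1.2074 -0.5201  2.0095 -1.5351]
captop [0.5464 0.1841 0.2111] [-0.8573 -0.467   1.064   1.0216 -1.8772 -2.7394  2.3572  2.1064] carton frame [0.0368 0.0018 0.1658]
d [ 10.8108 -10.1673  -2.3356] w [ -5.2594  -1.3514 -29.8313]
d [ 10.8108 -10.1673  -2.3356] w [-1.0058  3.9144  5.7088]
```

Emit:
{"method": "drive_tool", "body": {
  "rows": [
    {"dx":0.7,"dy":-0.6,"dz":-0.4,"wx":-0.1,"wy":0.3,"wz":0.4,"hand":50},
    {"dx":1.4,"dy":-1.2,"dz":-0.8,"wx":-0.2,"wy":0.6,"wz":0.8,"hand":50},
    {"dx":2.1,"dy":-1.9,"dz":-1.2,"wx":-0.3,"wy":0.9,"wz":1.2,"hand":50},
    {"dx":2.8,"dy":-2.6,"dz":-1.6,"wx":-0.4,"wy":1.2,"wz":1.6,"hand":50},
    {"dx":3.5,"dy":-3.3,"dz":-2.0,"wx":-0.5,"wy":1.5,"wz":2.0,"hand":50},
    {"dx":4.2,"dy":-3.9,"dz":-2.3,"wx":-0.6,"wy":1.8,"wz":2.4,"hand":50},
    {"dx":4.9,"dy":-4.6,"dz":-2.3,"wx":-0.7,"wy":2.1,"wz":2.8,"hand":50},
    {"dx":5.6,"dy":-5.3,"dz":-2.3,"wx":-0.8,"wy":2.4,"wz":3.2,"hand":50},
    {"dx":6.3,"dy":-5.9,"dz":-2.3,"wx":-0.9,"wy":2.7,"wz":3.6,"hand":50},
    {"dx":7.0,"dy":-6.6,"dz":-2.3,"wx":-1,"wy":3.0,"wz":4.0,"hand":50},
    {"dx":7.7,"dy":-7.2,"dz":-2.3,"wx":-1,"wy":3.3,"wz":4.4,"hand":50},
    {"dx":8.4,"dy":-7.9,"dz":-2.3,"wx":-1,"wy":3.6,"wz":4.8,"hand":50},
    {"dx":9.1,"dy":-8.6,"dz":-2.3,"wx":-1,"wy":3.9,"wz":5.2,"hand":50},
    {"dx":9.8,"dy":-9.2,"dz":-2.3,"wx":-1,"wy":3.9,"wz":5.7,"hand":50},
    {"dx":10.4,"dy":-9.8,"dz":-2.3,"wx":-1,"wy":3.9,"wz":5.7,"hand":50},
    {"dx":10.8,"dy":-10.2,"dz":-2.3,"wx":-1,"wy":3.9,"wz":5.7,"hand":50},
    {"dx":10.8,"dy":-10.2,"dz":-2.3,"wx":-1,"wy":3.9,"wz":5.7,"hand":50},
    {"dx":10.8,"dy":-10.2,"dz":-2.3,"wx":-1,"wy":3.9,"wz":5.7,"hand":50},
    {"dx":10.8,"dy":-10.2,"dz":-2.3,"wx":-1,"wy":3.9,"wz":5.7,"hand":50}
  ]
}}

```text
clock: 2.6
eef_pos: [0.4691, -0.0402, 0.322]
tool_rot: [0.984, -0.047, 0.173, -0.002]
ft_force: [0.3, -0.1, 0.1]
grip_width: 0.05
grasp_force: 0.0
```

```bash
cat >> h.py <<'E'
XC=np.array([.568,.1788,.0427]); RC=R.from_euler('ZY',[-.1586,-np.radians(20)]); AX=RC.apply([0,0,1]); CAP=np.array([.5464,.1841,.2111])
Yc=-RC.apply([0,1,0]); RG=R.from_matrix(np.c_[np.cross(Yc,-AX),Yc,-AX])
E
python3 - <<'E'
from h import *
o=bot.get_obs(); print(o['joint_pos'],o['joint_vel'],o['eef_pos']); move(CAP+AX*.12,RG)
E
```

```text
[-0.1004 -0.1354 -0.166   1.1933  0.0214  3.1406] [ 0.0076  0.0658  0.0532 -0.0126 -0.0016  0.0017] [ 0.4691 -0.0402  0.322 ]
d [ 0.2705 -4.6635  0.1575] w [-0.4731  0.0316  0.6383]
```

Emit:
{"method": "drive_tool", "body": {
  "rows": [
    {"wz":-1.2,"hand":50},
    {"wz":-2.7,"hand":50},
    {"wz":-4.3,"hand":50},
    {"wz":-5.9,"hand":50},
    {"wz":-7.5,"dy":-0.4,"hand":50},
    {"wz":-9.1,"dy":-0.8,"hand":50},
    {"wz":-10.7,"dy":-1.2,"hand":50},
    {"wz":-12.3,"dy":-1.6,"hand":50},
    {"wz":-13.9,"dy":-2.0,"hand":50},
    {"wz":-15.5,"dy":-2.4,"hand":50},
    {"wz":-17.1,"dy":-2.8,"hand":50},
    {"wz":-18.7,"dy":-3.2,"hand":50},
    {"wz":-20.3,"dy":-3.6,"hand":50},
    {"wz":-21.9,"dy":-4.0,"hand":50},
    {"wz":-23.5,"dy":-4.4,"hand":50},
    {"wz":-25.1,"dy":-4.6,"hand":50},
    {"wz":-26.7,"dy":-4.7,"dx":0.2,"hand":50},
    {"wz":-28.3,"dy":-4.7,"dx":0.2,"hand":50},
    {"wz":-28.3,"dy":-4.7,"dx":0.2,"hand":50},
    {"wz":-28.3,"dy":-4.7,"dx":0.2,"hand":50}
  ]
}}

```text
invalid input at $.rows[0]: expected keys dx, dy, dz, wx, wy, wz, hand
```

```bash
sed -i 's/^Yc=-RC/Yc=RC/' h.py
python3 - <<'E'
from h import *
o=bot.get_obs(); print(o['clock'],o['joint_pos'],o['eef_pos']); move(CAP+AX*.12,RG)
E
```

```text
2.6 [-0.1004 -0.1354 -0.166   1.1933  0.0214  3.1406] [ 0.4691 -0.0402  0.322 ]
d [ 0.2705 -4.6635  0.1575] w [ -0.0487  -0.7301 -35.3542]
```

Emit:
{"method": "drive_tool", "body": {
  "rows": [
    {"dx":0,"dy":0,"dz":0,"wx":0,"wy":0,"wz":-1.2,"hand":50},
    {"dx":0,"dy":0,"dz":0,"wx":0,"wy":0,"wz":-2.8,"hand":50},
    {"dx":0,"dy":0,"dz":0,"wx":0,"wy":0,"wz":-4.4,"hand":50},
    {"dx":0,"dy":0,"dz":0,"wx":0,"wy":-0.1,"wz":-6.0,"hand":50},
    {"dx":0,"dy":-0.4,"dz":0,"wx":0,"wy":-0.1,"wz":-7.6,"hand":50},
    {"dx":0,"dy":-0.8,"dz":0,"wx":0,"wy":-0.2,"wz":-9.2,"hand":50},
    {"dx":0.1,"dy":-1.2,"dz":0,"wx":0,"wy":-0.2,"wz":-10.8,"hand":50},
    {"dx":0.1,"dy":-1.6,"dz":0.1,"wx":0,"wy":-0.2,"wz":-12.4,"hand":50},
    {"dx":0.1,"dy":-2.0,"dz":0.1,"wx":0,"wy":-0.3,"wz":-14.0,"hand":50},
    {"dx":0.1,"dy":-2.4,"dz":0.1,"wx":0,"wy":-0.3,"wz":-15.6,"hand":50},
    {"dx":0.2,"dy":-2.8,"dz":0.1,"wx":0,"wy":-0.3,"wz":-17.2,"hand":50},
    {"dx":0.2,"dy":-3.2,"dz":0.1,"wx":0,"wy":-0.4,"wz":-18.8,"hand":50},
    {"dx":0.2,"dy":-3.6,"dz":0.1,"wx":0,"wy":-0.4,"wz":-20.4,"hand":50},
    {"dx":0.2,"dy":-4.0,"dz":0.1,"wx":0,"wy":-0.4,"wz":-22.0,"hand":50},
    {"dx":0.3,"dy":-4.4,"dz":0.2,"wx":0,"wy":-0.5,"wz":-23.6,"hand":50},
    {"dx":0.3,"dy":-4.7,"dz":0.2,"wx":0,"wy":-0.5,"wz":-25.2,"hand":50},
    {"dx":0.3,"dy":-4.7,"dz":0.2,"wx":0,"wy":-0.5,"wz":-26.8,"hand":50},
    {"dx":0.3,"dy":-4.7,"dz":0.2,"wx":0,"wy":-0.6,"wz":-28.4,"hand":50},
    {"dx":0.3,"dy":-4.7,"dz":0.2,"wx":0,"wy":-0.6,"wz":-30.0,"hand":50},
    {"dx":0.3,"dy":-4.7,"dz":0.2,"wx":0,"wy":-0.6,"wz":-31.6,"hand":50}
  ]
}}

```text
clock: 4.6
eef_pos: [0.5079, 0.1925, 0.3223]
tool_rot: [0.234, 0.957, 0.016, 0.168]
ft_force: [0.0, 0.4, -0.0]
grip_width: 0.0503
grasp_force: 0.0
```

Run:
```python
from h import *
o=bot.get_obs(); print(o['clock'],o['joint_pos'],o['joint_vel'],o['eef_pos']); move(CAP+AX*.12,RG)
```

```text
4.6 [ 0.4806  0.0636  0.0321  1.2601 -0.1968  0.9322] [ 0.0045 -0.0275 -0.0366 -0.0416 -0.0115 -1.3814] [0.5079 0.1925 0.3223]
d [ 0.0058 -0.0488 -0.041 ] w [ 0.032  -0.1097 -3.6843]
```

Emit:
{"method": "drive_tool", "body": {
  "rows": [
    {"dx":0,"dy":0,"dz":0,"wx":0,"wy":0,"wz":-1.6,"hand":50},
    {"dx":0,"dy":0,"dz":0,"wx":0,"wy":-0.1,"wz":-3.0,"hand":50},
    {"dx":0,"dy":0,"dz":0,"wx":0,"wy":-0.1,"wz":-3.7,"hand":50},
    {"dx":0,"dy":0,"dz":0,"wx":0,"wy":-0.1,"wz":-3.7,"hand":50},
    {"dx":0,"dy":0,"dz":0,"wx":0,"wy":-0.1,"wz":-3.7,"hand":50},
    {"dx":0,"dy":0,"dz":0,"wx":0,"wy":-0.1,"wz":-3.7,"hand":50}
  ]
}}

```text
clock: 5.2
eef_pos: [0.5079, 0.1922, 0.3225]
tool_rot: [0.081, 0.982, -0.012, 0.173]
ft_force: [0.2, 0.5, 0.6]
grip_width: 0.0499
grasp_force: 0.0
```

```bash
cat >> h.py <<'E'
kw=bot.get_calibration('wrist'); FW=200/np.tan(np.radians(kw['vfov']/2))
def wproj(P,o):
    t=R.from_quat(o['tool_rot']).inv().apply(np.atleast_2d(P)-o['eef_pos']); M=np.linalg.inv(kw['mount']); q=t@M[:3,:3].T+M[:3,3]
    v=np.c_[q[:,0],-q[:,1],-q[:,2]]; rho=np.hypot(v[:,0],v[:,1]); th=np.arctan2(rho,v[:,2])
    return np.c_[kw['cx']+FW*th*v[:,0]/rho, kw['cy']+FW*th*v[:,1]/rho]
E
python3 - <<'E'
from h import *
o=bot.get_obs(); print(o['clock'],o['joint_pos'],o['eef_pos'],o['tool_rot']); move(CAP+AX*.12,RG)
im=bot.camera('wrist').copy()
m=bot.outline_of('wrist','bottle'); print([(q['score'],q['extent']) for q in m])
hsv=cv2.cvtColor(im,cv2.COLOR_RGB2HSV)
if m:
    b=m[0]['region']&(hsv[...,0]>100)&(hsv[...,0]<130)&(hsv[...,1]>120); y,x=np.nonzero(b); print('cap',x.mean(),y.mean(),x.min(),x.max(),y.min(),y.max())
t=np.linspace(0,2*np.pi,40)
circ=CAP+.017*(np.outer(np.cos(t),RC.apply([1,0,0]))+np.outer(np.sin(t),RC.apply([0,1,0])))
rim=RC.apply(np.array([[a,b,.15] for a in(-.095,.095) for b in(-.156,.156)]))+XC
for u in wproj(circ,o): cv2.circle(im,tuple(int(v) for v in u.round()),1,(0,255,0),-1)
for u in wproj(rim,o): cv2.circle(im,tuple(int(v) for v in u.round()),3,(255,255,0),-1)
cv2.imwrite('pics/w1.png',im[:,:,::-1])
E
```

```text
5.2 [ 0.4843  0.0585  0.0242  1.2516 -0.2042  0.619 ] [0.5079 0.1922 0.3225] [ 0.0807  0.9815 -0.0119  0.1731]
d [ 0.0238 -0.0375 -0.0387] w [ 0.0311 -0.0024 -0.0684]
[(0.57, [322.1, 176.7, 50.6, 51.3])]
cap 320.6026490066225 185.72406181015452 304 337 166 202
```

View pics/w1.png

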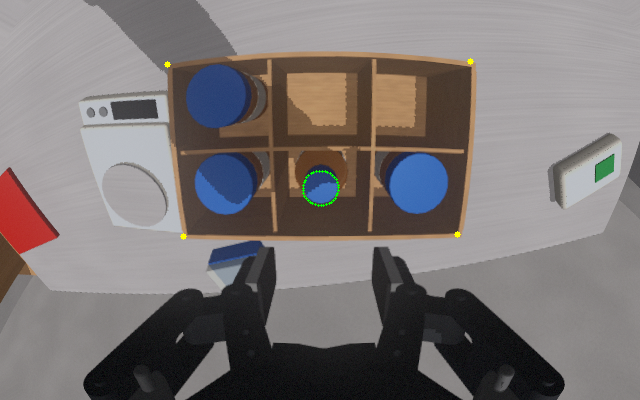

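The cap is at (320,186) in the wrist view, and the predicted circle and carton rim match the picture. I'll refine the cap height with a three-view fit.

Run:
```python
from h import *
o=bot.get_obs()
def hull(pr,P):
    t=np.linspace(0,2*np.pi,60); c=.017*(np.outer(np.cos(t),RC.apply([1,0,0]))+np.outer(np.sin(t),RC.apply([0,1,0])))
    q=pr(np.r_[P+c,P-.032*AX+c]); return np.r_[q.min(0),q.max(0)]
V=[(lambda P:proj('side',P),[253.5,241.5,276.5,265.5]),(lambda P:proj('top',P),[212.5,201.5,231.5,219.5]),(lambda P:wproj(P,o),[303.5,165.5,337.5,202.5])]
sg=np.array([1,1,-1,-1])
for use in ([0,1,2],[2],[0,2],[1,2]):
    g=lambda x:np.concatenate([hull(V[i][0],x[:3])+x[3]*sg-V[i][1] for i in use])
    b=least_squares(g,np.r_[CAP,.5]); print(use,b.x,'carton',RC.inv().apply(b.x[:3]-XC),b.fun.round(1))
```

```text
[0, 1, 2] [0.546  0.1842 0.211  1.4924] carton [0.0363 0.0019 0.1658] [ 0.8  1.3 -0.2 -0.2 -0.4 -1.   0.8  0.9  0.6 -0.  -0.7  0.7]
[2] [ 0.7135  0.1549 -0.0385 -8.1765] carton [ 0.1108 -0.0006 -0.1267] [-0. -0.  0.  0.]
[0, 2] [0.5473 0.1838 0.2088 0.9983] carton [0.0368 0.0016 0.1633] [ 0.   0.8 -0.2  0.2  0.1 -0.5 -0.6  0.9]
[1, 2] [0.5455 0.1844 0.2112 1.8288] carton [0.036  0.002  0.1662] [-0.2 -0.4  0.4  0.8  1.   0.  -0.9  0.1]
```

Emit:
{"method": "drive_tool", "body": {
  "rows": [
    {"dx":0,"dy":0,"dz":0.3,"wx":0,"wy":0,"wz":0,"hand":50},
    {"dx":0,"dy":0,"dz":0.7,"wx":0,"wy":0,"wz":0,"hand":50},
    {"dx":0,"dy":0,"dz":1.1,"wx":0,"wy":0,"wz":0,"hand":50},
    {"dx":0,"dy":0,"dz":1.4,"wx":0,"wy":0,"wz":0,"hand":50},
    {"dx":0,"dy":0,"dz":1.7,"wx":0,"wy":0,"wz":0,"hand":50},
    {"dx":0,"dy":0,"dz":1.9,"wx":0,"wy":0,"wz":0,"hand":50},
    {"dx":0,"dy":0,"dz":1.9,"wx":0,"wy":0,"wz":0,"hand":50},
    {"dx":0,"dy":0,"dz":1.9,"wx":0,"wy":0,"wz":0,"hand":50}
  ]
}}

```text
clock: 6.1
eef_pos: [0.5401, 0.1872, 0.2335]
tool_rot: [0.08, 0.982, -0.012, 0.173]
ft_force: [0.5, -0.6, 0.8]
grip_width: 0.0501
grasp_force: 0.0
```

Run:
```python
from h import *
o=bot.get_obs(); print(o['clock'],o['eef_pos']); move(np.array([.5460,.1842,.211])-AX*.026,RG)
im=bot.camera('wrist'); cv2.imwrite('pics/w2.png',im[:,:,::-1])
```

```text
6.1 [0.5401 0.1872 0.2335]
d [ 0.0354 -0.0439  0.9855] w [ 0.0308 -0.0006 -0.0617]
```

View pics/w2.png

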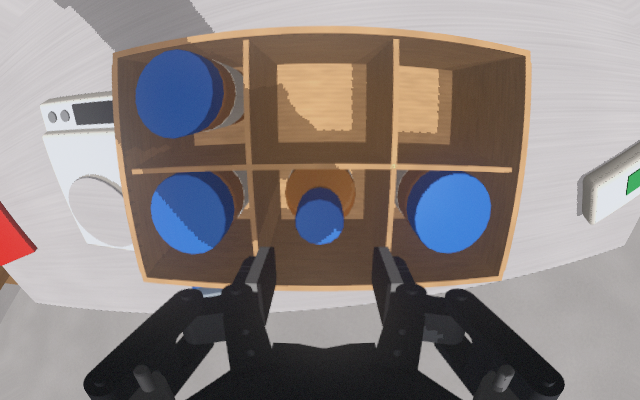

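The cap is at (320,218), centred between the fingers (midpoint about 322), and the dividers at 255 and 393 are clear of them. I'll go down the rest of the way.

Emit:
{"method": "drive_tool", "body": {
  "rows": [
    {"dx":0.03,"dy":-0.04,"dz":0.2,"wx":0,"wy":0,"wz":0,"hand":50},
    {"dx":0.03,"dy":-0.04,"dz":0.4,"wx":0,"wy":0,"wz":0,"hand":50},
    {"dx":0.03,"dy":-0.04,"dz":0.6,"wx":0,"wy":0,"wz":0,"hand":50},
    {"dx":0.03,"dy":-0.04,"dz":0.8,"wx":0,"wy":0,"wz":0,"hand":50},
    {"dx":0.03,"dy":-0.04,"dz":0.95,"wx":0,"wy":0,"wz":0,"hand":50},
    {"dx":0.03,"dy":-0.04,"dz":1.0,"wx":0,"wy":0,"wz":0,"hand":50},
    {"dx":0.03,"dy":-0.04,"dz":1.0,"wx":0,"wy":0,"wz":0,"hand":50}
  ]
}}

```text
clock: 6.85
eef_pos: [0.5551, 0.1827, 0.1849]
tool_rot: [0.08, 0.982, -0.012, 0.173]
ft_force: [-0.4, 0.2, -1.1]
grip_width: 0.0507
grasp_force: 0.0
```

Run:
```python
from h import *
o=bot.get_obs(); print(o['clock'],o['eef_pos'],o['ft_force']); move(np.array([.5460,.1842,.211])-AX*.026,RG)
a=bot.camera('wrist')[150:400,120:520]; cv2.imwrite('pics/w3.png',a[:,:,::-1])
```

```text
6.85 [0.5551 0.1827 0.1849] [-0.4443  0.1701 -1.0524]
d [-0.0057  0.0015 -0.0331] w [ 0.0227 -0.0135 -0.0586]
```

View pics/w3.png

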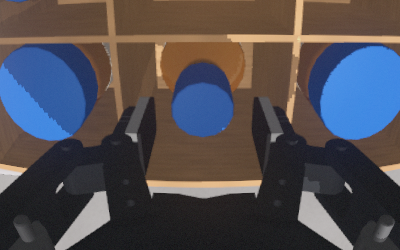

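Run:
```python
from h import *
o=bot.get_obs(); A=R.from_quat(o['tool_rot'])
for z in (.011,0,-.008,-.018,-.026,-.04): print(z,wproj(o['eef_pos']+A.apply([0,0,z]),o)-[120,150])
im=bot.camera('wrist'); m=bot.outline_of('wrist','bottle'); hsv=cv2.cvtColor(im,cv2.COLOR_RGB2HSV)
b=(hsv[...,0]>100)&(hsv[...,0]<130)&(hsv[...,1]>120); b[:, :280]=0; b[:,365:]=0; b[:200]=0
y,x=np.nonzero(b); print('cap',x.min()-120,x.max()-120,y.min()-150,y.max()-150)
def hull(P,r=.017):
    t=np.linspace(0,2*np.pi,60); c=r*(np.outer(np.cos(t),RC.apply([1,0,0]))+np.outer(np.sin(t),RC.apply([0,1,0])))
    q=wproj(np.r_[P+c,P-.032*AX+c],o)-[120,150]; return np.r_[q.min(0),q.max(0)]
for s in (0,-.01): print(hull(np.array([.546,.1842,.211])+AX*s))
```

```text
0.011 [[202.2524  84.4949]]
0 [[202.1837  91.9216]]
-0.008 [[202.1293  97.8496]]
-0.018 [[202.055  105.9728]]
-0.026 [[201.99   113.1165]]
-0.04 [[201.8627 127.2318]]
cap 171 232 62 135
[168.7606  62.0266 234.9536 141.3219]
[170.5794  56.6362 233.2157 131.5017]
```

Emit:
{"method": "drive_tool", "body": {
  "rows": [
    {"dx":0,"dy":0,"dz":0.08,"wx":0,"wy":0,"wz":0,"hand":50},
    {"dx":0,"dy":0,"dz":0.08,"wx":0,"wy":0,"wz":0,"hand":40},
    {"dx":0,"dy":0,"dz":0.08,"wx":0,"wy":0,"wz":0,"hand":34},
    {"dx":0,"dy":0,"dz":0.08,"wx":0,"wy":0,"wz":0,"hand":25},
    {"dx":0,"dy":0,"dz":0.08,"wx":0,"wy":0,"wz":0,"hand":25},
    {"dx":0,"dy":0,"dz":0.08,"wx":0,"wy":0,"wz":0,"hand":25},
    {"dx":0,"dy":0,"dz":0.08,"wx":0,"wy":0,"wz":0,"hand":25},
    {"dx":0,"dy":0,"dz":0.08,"wx":0,"wy":0,"wz":0,"hand":25}
  ]
}}

```text
clock: 7.8
eef_pos: [0.5568, 0.1823, 0.1832]
tool_rot: [0.081, 0.981, -0.012, 0.174]
ft_force: [-2.1, -1.6, 5.3]
grip_width: 0.0253
grasp_force: 2.8
```

Run:
```python
from h import *
o=bot.get_obs(); print(o['clock'],o['eef_pos'],o['ft_force'],o['ft_torque'],o['grip_width'],o['grasp_force'])
a=bot.camera('wrist')[150:400,120:520]; b=bot.camera('side')[160:360,170:400]
b=cv2.resize(b,(400,348)); cv2.imwrite('pics/w4.png',np.vstack([a,b])[:,:,::-1])
```

```text
7.8 [0.5568 0.1823 0.1832] [-2.0659 -1.5589  5.3107] [-0.3373  0.5152 -0.1659] 0.02530572043691082 2.813013009581482
```

View pics/w4.png

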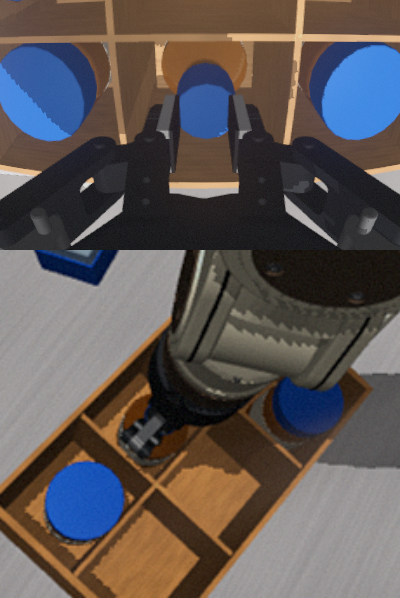

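Emit:
{"method": "drive_tool", "body": {
  "rows": [
    {"dx":0,"dy":0,"dz":0,"wx":0,"wy":0,"wz":0,"hand":20},
    {"dx":0,"dy":0,"dz":0,"wx":0,"wy":0,"wz":0,"hand":20},
    {"dx":0,"dy":0,"dz":0,"wx":0,"wy":0,"wz":0,"hand":20}
  ]
}}

```text
clock: 8.2
eef_pos: [0.5572, 0.1823, 0.1841]
tool_rot: [0.081, 0.981, -0.012, 0.175]
ft_force: [-5.2, -3.2, 7.9]
grip_width: 0.02
grasp_force: 4.6
```

Run:
```python
from h import *
o=bot.get_obs(); print(o['clock'],o['eef_pos'],o['ft_force'],o['ft_torque'],o['grip_width'],o['grasp_force'])
a=bot.camera('wrist')[190:340,240:400]; cv2.imwrite('pics/w5.png',cv2.resize(a,None,fx=4,fy=4)[:,:,::-1])
```

```text
8.2 [0.5572 0.1823 0.1841] [-5.1524 -3.2335  7.944 ] [-0.5559  0.5898 -0.225 ] 0.02003976763426401 4.612127626460278
```

View pics/w5.png

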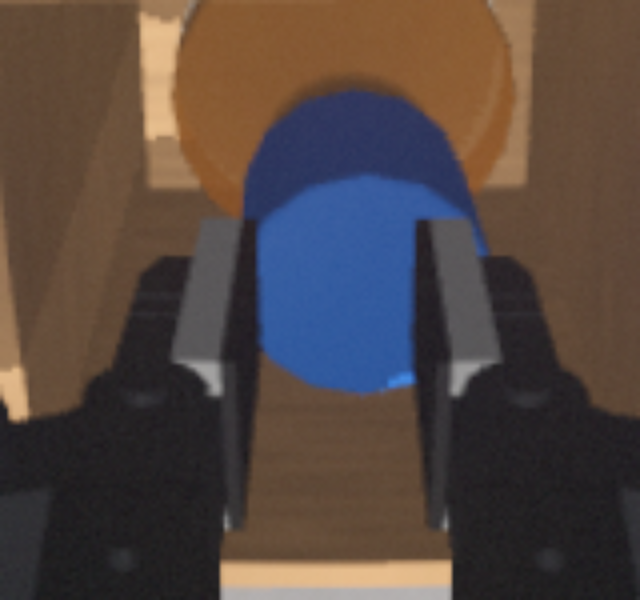

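Run:
```python
from h import *
o=bot.get_obs(); A=R.from_quat(o['tool_rot'])
for x in (.011,-.011):
  for z in (.011,-.008,-.027,-.045):
    print(x,z,[((wproj(o['eef_pos']+A.apply([x,y,z]),o)[0]-[240,190])*4).round(0) for y in (.010,-.010,.0165)])
bot.camera('wrist')
for s in range(1): print(RC.inv().apply(o['eef_pos']-XC))
print(A.as_matrix())
```

```text
0.011 0.011 [array([394., 112.]), array([264., 112.]), array([436., 112.])]
0.011 -0.008 [array([400., 160.]), array([256., 160.]), array([447., 160.])]
0.011 -0.027 [array([408., 219.]), array([248., 219.]), array([460., 219.])]
0.011 -0.045 [array([417., 288.]), array([237., 288.]), array([475., 288.])]
-0.011 0.011 [array([392., 241.]), array([267., 241.]), array([432., 240.])]
-0.011 -0.008 [array([397., 299.]), array([260., 298.]), array([442., 298.])]
-0.011 -0.027 [array([404., 368.]), array([253., 368.]), array([453., 367.])]
-0.011 -0.045 [array([411., 447.]), array([244., 447.]), array([465., 446.])]
[0.0378 0.0017 0.1367]
[[-0.9259  0.1625  0.3409]
 [ 0.1541  0.9867 -0.0518]
 [-0.3448  0.0045 -0.9387]]
```

The closed pads cover the cap's top disc (tips near (415,220) in the crop). So the tips are on top of the cap rather than around it, and the true tips sit behind where I assumed. I'll open, go about 25 mm deeper and look again.

Emit:
{"method": "drive_tool", "body": {
  "rows": [
    {"dx":0,"dy":0,"dz":-0.1,"wx":0,"wy":0,"wz":0,"hand":20},
    {"dx":0,"dy":0,"dz":-0.2,"wx":0,"wy":0,"wz":0,"hand":30},
    {"dx":0,"dy":0,"dz":-0.2,"wx":0,"wy":0,"wz":0,"hand":50},
    {"dx":0,"dy":0,"dz":-0.2,"wx":0,"wy":0,"wz":0,"hand":50},
    {"dx":0,"dy":0,"dz":-0.2,"wx":0,"wy":0,"wz":0,"hand":50},
    {"dx":0,"dy":0,"dz":-0.2,"wx":0,"wy":0,"wz":0,"hand":50}
  ]
}}

```text
clock: 8.9
eef_pos: [0.5531, 0.1831, 0.1909]
tool_rot: [0.08, 0.982, -0.012, 0.173]
ft_force: [-0.6, 0.4, 0.4]
grip_width: 0.0497
grasp_force: 0.0
```

Run:
```python
from h import *
o=bot.get_obs(); print(bot.tip_extent,o['clock'],o['eef_pos'],o['ft_force'],o['grip_width'],o['grasp_force'])
im=bot.camera('wrist'); hsv=cv2.cvtColor(im,cv2.COLOR_RGB2HSV)
b=(hsv[...,0]>100)&(hsv[...,0]<130)&(hsv[...,1]>120); b[:, :280]=0; b[:,365:]=0; b[:200]=0
y,x=np.nonzero(b); print('cap',x.min(),x.max(),y.min(),y.max())
def hull(P,r=.017):
    t=np.linspace(0,2*np.pi,60); c=r*(np.outer(np.cos(t),RC.apply([1,0,0]))+np.outer(np.sin(t),RC.apply([0,1,0])))
    q=wproj(np.r_[P+c,P-.032*AX+c],o); return np.r_[q.min(0),q.max(0)]
for s in (0,-.01,-.02,-.03): print(hull(np.array([.546,.1842,.211])+AX*s))
```

```text
0.011 8.9 [0.5531 0.1831 0.1909] [-0.5697  0.4004  0.4337] 0.049680342671718496 0.0
cap 292 351 207 277
[290.0389 209.2626 354.08   285.9084]
[291.7476 204.1638 352.4367 276.6149]
[293.2995 199.5345 350.9451 268.1534]
[294.7135 195.3145 349.5869 260.4282]
```

Emit:
{"method": "drive_tool", "body": {
  "rows": [
    {"dx":0,"dy":0,"dz":0.1,"wx":0,"wy":0,"wz":0,"hand":50},
    {"dx":0,"dy":0,"dz":0.2,"wx":0,"wy":0,"wz":0,"hand":50},
    {"dx":0,"dy":0,"dz":0.3,"wx":0,"wy":0,"wz":0,"hand":50},
    {"dx":0,"dy":0,"dz":0.4,"wx":0,"wy":0,"wz":0,"hand":50},
    {"dx":0,"dy":0,"dz":0.5,"wx":0,"wy":0,"wz":0,"hand":50},
    {"dx":0,"dy":0,"dz":0.5,"wx":0,"wy":0,"wz":0,"hand":50}
  ]
}}

```text
clock: 9.55
eef_pos: [0.5612, 0.1815, 0.1666]
tool_rot: [0.08, 0.982, -0.012, 0.172]
ft_force: [-0.1, -0.3, 0.3]
grip_width: 0.0499
grasp_force: 0.0
```

Run:
```python
from h import *
o=bot.get_obs(); print(o['clock'],o['eef_pos'],o['ft_force'],o['grip_width'],o['grasp_force'])
a=bot.camera('wrist')[190:340,220:420]; cv2.imwrite('pics/w6.png',cv2.resize(a,None,fx=4,fy=4)[:,:,::-1])
```

```text
9.55 [0.5612 0.1815 0.1666] [-0.1109 -0.2746  0.2625] 0.04985620422055699 0.0
```

View pics/w6.png

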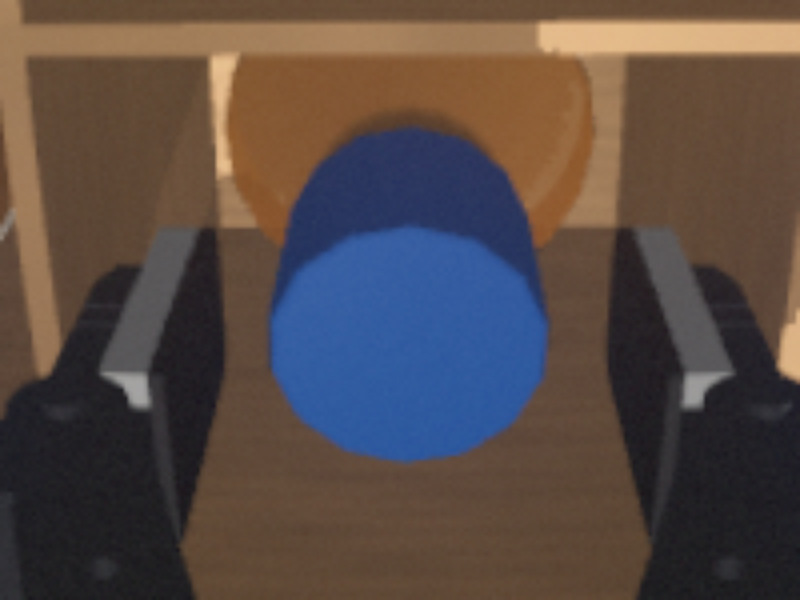

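Now the cap disc (centre (410,343)) is nearer the camera than the tips (y≈228) and sits centred between them. The overlap is about 11 mm. I'll go 12 mm deeper and close.

Emit:
{"method": "drive_tool", "body": {
  "rows": [
    {"dx":0,"dy":0,"dz":0.1,"wx":0,"wy":0,"wz":0,"hand":50},
    {"dx":0,"dy":0,"dz":0.2,"wx":0,"wy":0,"wz":0,"hand":50},
    {"dx":0,"dy":0,"dz":0.25,"wx":0,"wy":0,"wz":0,"hand":50},
    {"dx":0,"dy":0,"dz":0.25,"wx":0,"wy":0,"wz":0,"hand":42},
    {"dx":0,"dy":0,"dz":0.25,"wx":0,"wy":0,"wz":0,"hand":36},
    {"dx":0,"dy":0,"dz":0.25,"wx":0,"wy":0,"wz":0,"hand":20},
    {"dx":0,"dy":0,"dz":0.25,"wx":0,"wy":0,"wz":0,"hand":20},
    {"dx":0,"dy":0,"dz":0.25,"wx":0,"wy":0,"wz":0,"hand":20},
    {"dx":0,"dy":0,"dz":0.25,"wx":0,"wy":0,"wz":0,"hand":20}
  ]
}}

```text
clock: 10.5
eef_pos: [0.5659, 0.181, 0.1563]
tool_rot: [0.08, 0.982, -0.012, 0.173]
ft_force: [-1.5, -2.2, 2.2]
grip_width: 0.0323
grasp_force: 60.0
```

Gripped firmly (60 N, 32 mm). Now I'll lift along the cell.

Emit:
{"method": "drive_tool", "body": {
  "rows": [
    {"dx":0,"dy":0,"dz":-0.1,"wx":0,"wy":0,"wz":0,"hand":20},
    {"dx":0,"dy":0,"dz":-0.3,"wx":0,"wy":0,"wz":0,"hand":20},
    {"dx":0,"dy":0,"dz":-0.6,"wx":0,"wy":0,"wz":0,"hand":20},
    {"dx":0,"dy":0,"dz":-0.9,"wx":0,"wy":0,"wz":0,"hand":20},
    {"dx":0,"dy":0,"dz":-1.2,"wx":0,"wy":0,"wz":0,"hand":20},
    {"dx":0,"dy":0,"dz":-1.5,"wx":0,"wy":0,"wz":0,"hand":20},
    {"dx":0,"dy":0,"dz":-1.8,"wx":0,"wy":0,"wz":0,"hand":20},
    {"dx":0,"dy":0,"dz":-2.1,"wx":0,"wy":0,"wz":0,"hand":20},
    {"dx":0,"dy":0,"dz":-2.4,"wx":0,"wy":0,"wz":0,"hand":20},
    {"dx":0,"dy":0,"dz":-2.7,"wx":0,"wy":0,"wz":0,"hand":20},
    {"dx":0,"dy":0,"dz":-3.0,"wx":0,"wy":0,"wz":0,"hand":20},
    {"dx":0,"dy":0,"dz":-3.3,"wx":0,"wy":0,"wz":0,"hand":20},
    {"dx":0,"dy":0,"dz":-3.6,"wx":0,"wy":0,"wz":0,"hand":20},
    {"dx":0,"dy":0,"dz":-3.8,"wx":0,"wy":0,"wz":0,"hand":20},
    {"dx":0,"dy":0,"dz":-3.8,"wx":0,"wy":0,"wz":0,"hand":20},
    {"dx":0,"dy":0,"dz":-3.8,"wx":0,"wy":0,"wz":0,"hand":20}
  ]
}}

```text
clock: 12.1
eef_pos: [0.5013, 0.1911, 0.3343]
tool_rot: [0.08, 0.982, -0.012, 0.173]
ft_force: [-0.7, -0.8, -3.0]
grip_width: 0.032
grasp_force: 60.0
```

Run:
```python
from h import *
o=bot.get_obs(); print(o['clock'],o['joint_pos'],o['eef_pos'],o['ft_force'],o['ft_torque'],o['grip_width'],o['grasp_force'])
ims=[bot.camera(c) for c in ('side','wrist')]
for c in ('side','wrist'): print(c,bot.look_for(c,'bottle')[:2])
cv2.imwrite('pics/l1.png',cv2.resize(np.vstack([ims[0][:300],ims[1][100:400]]),(640,600))[:,:,::-1])
k=np.array([.607,-.1735,.4]); # upright, vertical tool above pan, same yaw and yaw options
for yaw in (0,-20,-40):
    x=R.from_euler('z',yaw,degrees=True).apply(RG.apply([1,0,0])*[1,1,0]); x/=np.linalg.norm(x); z=np.array([0,0,-1.])
    print(yaw); move(k,R.from_matrix(np.c_[x,np.cross(z,x),z]))
```

```text
12.1 [ 0.4889  0.0462  0.0416  1.2827 -0.2051  0.6225] [0.5013 0.1911 0.3343] [-0.7097 -0.785  -2.9732] [0.0728 0.6101 0.0027] 0.03196858208879205 59.978603292256594
side [{'extent': [279.9, 240.8, 54.4, 58.5], 'score': 0.63}, {'extent': [273.5, 289.4, 222.7, 203.9], 'score': 0.25}]
wrist [{'extent': [321.0, 237.8, 97.7, 160.6], 'score': 0.94}]
0
d [-3.5304 -6.8433 -0.1592] w [ 0.0285  3.98   -0.0528]
-20
d [-3.5304 -6.8433 -0.1592] w [0.7228 3.9339 3.9067]
-40
d [-3.5304 -6.8433 -0.1592] w [1.416  3.8054 7.8653]
```

View pics/l1.png

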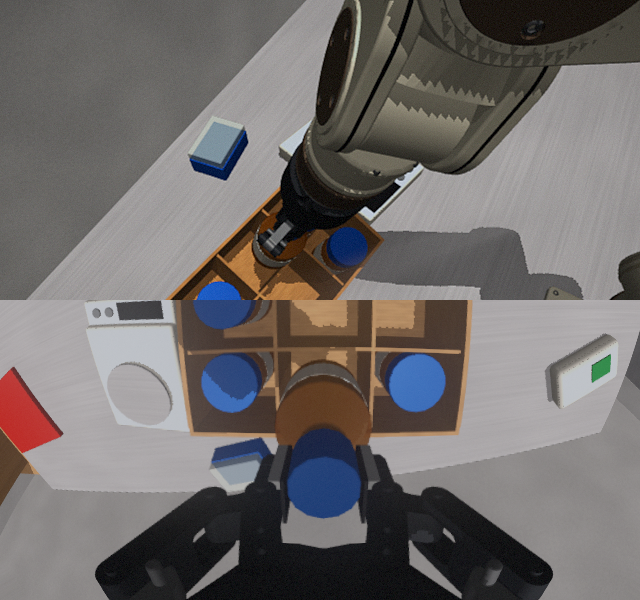

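The bottle is held straight and is clear of the carton. Next I'll carry it over the pan while turning it upright.

Emit:
{"method": "drive_tool", "body": {
  "rows": [
    {"dx":-0.1,"dy":0,"dz":-0.2,"wx":0,"wy":0,"wz":0,"hand":20},
    {"dx":-0.2,"dy":-0.1,"dz":-0.5,"wx":0,"wy":0.1,"wz":0,"hand":20},
    {"dx":-0.4,"dy":-0.4,"dz":-0.5,"wx":0,"wy":0.3,"wz":0,"hand":20},
    {"dx":-0.6,"dy":-0.8,"dz":-0.4,"wx":0,"wy":0.6,"wz":0,"hand":20},
    {"dx":-0.8,"dy":-1.3,"dz":-0.3,"wx":0,"wy":0.9,"wz":0,"hand":20},
    {"dx":-1.0,"dy":-1.8,"dz":-0.2,"wx":0,"wy":1.2,"wz":0,"hand":20},
    {"dx":-1.2,"dy":-2.3,"dz":-0.1,"wx":0,"wy":1.5,"wz":0,"hand":20},
    {"dx":-1.4,"dy":-2.8,"dz":0,"wx":0,"wy":1.8,"wz":0,"hand":20},
    {"dx":-1.6,"dy":-3.3,"dz":0.1,"wx":0,"wy":2.1,"wz":0,"hand":20},
    {"dx":-1.8,"dy":-3.8,"dz":0.2,"wx":0,"wy":2.4,"wz":0,"hand":20},
    {"dx":-2.0,"dy":-4.3,"dz":0.25,"wx":0,"wy":2.7,"wz":0,"hand":20},
    {"dx":-2.2,"dy":-4.8,"dz":0.3,"wx":0,"wy":3.0,"wz":0,"hand":20},
    {"dx":-2.4,"dy":-5.3,"dz":0.35,"wx":0,"wy":3.3,"wz":0,"hand":20},
    {"dx":-2.6,"dy":-5.8,"dz":0.4,"wx":0,"wy":3.6,"wz":0,"hand":20},
    {"dx":-2.8,"dy":-6.2,"dz":0.45,"wx":0,"wy":3.8,"wz":0,"hand":20},
    {"dx":-3.0,"dy":-6.5,"dz":0.5,"wx":0,"wy":4.0,"wz":0,"hand":20},
    {"dx":-3.15,"dy":-6.7,"dz":0.55,"wx":0,"wy":4.0,"wz":0,"hand":20},
    {"dx":-3.25,"dy":-6.85,"dz":0.6,"wx":0,"wy":4.0,"wz":0,"hand":20},
    {"dx":-3.25,"dy":-6.85,"dz":0.6,"wx":0,"wy":4.0,"wz":0,"hand":20},
    {"dx":-3.25,"dy":-6.85,"dz":0.6,"wx":0,"wy":4.0,"wz":0,"hand":20}
  ]
}}

```text
clock: 14.3
eef_pos: [0.607, -0.1732, 0.3601]
tool_rot: [0.081, 0.997, 0.002, -0.0]
ft_force: [-0.5, -0.0, -2.2]
grip_width: 0.0318
grasp_force: 60.0
```

Run:
```python
from h import *
o=bot.get_obs(); print(o['clock'],o['joint_pos'],o['eef_pos'],o['ft_force'],o['grip_width'],o['grasp_force'])
A=R.from_quat(o['tool_rot']); print('tool z',A.apply([0,0,1]))
# the pan's disc: find it in the first pictures as an ellipse; wrist view of the bottle for tilt
for c,ctr in (('side',(337,141)),('top',(403,186))):
    g=cv2.cvtColor(cv2.imread(f'pics/{c}0.png'),cv2.COLOR_BGR2GRAY)
    t=np.linspace(0,2*np.pi,72)[:,None]
    gx=cv2.Sobel(cv2.GaussianBlur(g,(3,3),0),cv2.CV_32F,1,0);gy=cv2.Sobel(cv2.GaussianBlur(g,(3,3),0),cv2.CV_32F,0,1);M=np.hypot(gx,gy)
    best=max(((M[tuple(np.clip(proj(c,np.c_[px+.07*np.cos(t),py+.07*np.sin(t),0*t+.06])[:,::-1].round().astype(int).T,0,399)].mean(),px,py) for px in np.arange(.585,.63,.001) for py in np.arange(-.195,-.15,.001)))
    print(c,'pan',best)
for c in ('side','top','wrist'):
    bot.camera(c)
    for m in bot.outline_of(c,'bottle')[:1]:
        y,x=np.nonzero(m['region']); print(c,m['score'],m['extent'],'bottom rows mean col',[(r,x[y==r].min(),x[y==r].max()) for r in range(y.min(),y.max(),12)])
print('axis proj side',proj('side',o['eef_pos']+np.outer([-.05,0,.1],A.apply([0,0,1]))),'wrist',wproj(o['eef_pos']+np.outer([-.05,0,.1],A.apply([0,0,1])),o))
```

```text
File "<stdin>", line 9
    best=max(((M[tuple(np.clip(proj(c,np.c_[px+.07*np.cos(t),py+.07*np.sin(t),0*t+.06])[:,::-1].round().astype(int).T,0,399)].mean(),px,py) for px in np.arange(.585,.63,.001) for py in np.arange(-.195,-.15,.001)))
                                                                                                                            ^
SyntaxError: closing parenthesis ']' does not match opening parenthesis '('
```

Run:
```python
from h import *
o=bot.get_obs(); print(o['clock'],o['joint_pos'],o['eef_pos'],o['ft_force'])
A=R.from_quat(o['tool_rot']); print('tool z',A.apply([0,0,1]))
t=np.linspace(0,2*np.pi,72)
for c in ('side','top'):
    g=cv2.GaussianBlur(cv2.imread(f'pics/{c}0.png',0),(3,3),0)
    M=np.hypot(cv2.Sobel(g,cv2.CV_32F,1,0),cv2.Sobel(g,cv2.CV_32F,0,1))
    def sc(px,py):
        u=proj(c,np.c_[px+.07*np.cos(t),py+.07*np.sin(t),0*t+.06]).round().astype(int); return M[u[:,1],u[:,0]].mean()
    print(c,'pan',max((sc(px,py),px,py) for px in np.arange(.585,.63,.001) for py in np.arange(-.195,-.15,.001)))
for c in ('side','top','wrist'):
    bot.camera(c)
    for m in bot.outline_of(c,'bottle')[:1]:
        y,x=np.nonzero(m['region']); print(c,m['score'],m['extent'],[(r,x[y==r].min(),x[y==r].max()) for r in range(y.min(),y.max(),15) if (y==r).any()])
P=o['eef_pos']+np.outer([-.05,0,.1],A.apply([0,0,1]))
print('axis',proj('side',P),proj('top',P),wproj(P,o))
```

```text
14.3 [-0.2803  0.5621  0.8832  1.8933  0.0044 -0.1178] [ 0.607  -0.1732  0.3601] [-0.5225 -0.0259 -2.1695]
tool z [-0.0001  0.0046 -1.    ]
side pan (np.float32(139.85614), np.float64(0.608), np.float64(-0.172))
top pan (np.float32(26.744917), np.float64(0.611), np.float64(-0.172))
side 0.66 [344.4, 42.2, 37.5, 84.5] [(0, np.int64(347), np.int64(357)), (15, np.int64(346), np.int64(355)), (30, np.int64(327), np.int64(363)), (45, np.int64(326), np.int64(362)), (60, np.int64(327), np.int64(361)), (75, np.int64(328), np.int64(357))]
top 0.88 [435.4, 176.6, 59.1, 38.6] [(157, np.int64(418), np.int64(419)), (172, np.int64(407), np.int64(460)), (187, np.int64(412), np.int64(449))]
wrist 0.97 [322.6, 238.8, 97.5, 157.5] [(160, np.int64(314), np.int64(331)), (175, np.int64(292), np.int64(352)), (190, np.int64(285), np.int64(360)), (205, np.int64(279), np.int64(366)), (220, np.int64(275), np.int64(371)), (235, np.int64(275), np.int64(370)), (250, np.int64(292), np.int64(355)), (265, np.int64(290), np.int64(357)), (280, np.int64(287), np.int64(360)), (295, np.int64(288), np.int64(359)), (310, np.int64(300), np.int64(348))]
axis [[346.8441  -5.5834]
 [344.8933  22.9637]
 [341.6261  70.7757]] [[455.2839 158.7209]
 [443.6377 164.8079]
 [425.4203 174.3294]] [[321.7567 288.9132]
 [322.1843 241.9592]
 [322.6308 194.5869]]
```

Emit:
{"method": "drive_tool", "body": {
  "rows": [
    {"dx":0,"dy":0,"dz":0.1,"wx":0,"wy":0,"wz":0,"hand":20},
    {"dx":0,"dy":0,"dz":0.3,"wx":0,"wy":0,"wz":0,"hand":20},
    {"dx":0,"dy":0,"dz":0.6,"wx":0,"wy":0,"wz":0,"hand":20},
    {"dx":0,"dy":0,"dz":0.9,"wx":0,"wy":0,"wz":0,"hand":20},
    {"dx":0,"dy":0,"dz":1.2,"wx":0,"wy":0,"wz":0,"hand":20},
    {"dx":0,"dy":0,"dz":1.5,"wx":0,"wy":0,"wz":0,"hand":20},
    {"dx":0,"dy":0,"dz":1.8,"wx":0,"wy":0,"wz":0,"hand":20},
    {"dx":0,"dy":0,"dz":2.1,"wx":0,"wy":0,"wz":0,"hand":20},
    {"dx":0,"dy":0,"dz":2.4,"wx":0,"wy":0,"wz":0,"hand":20},
    {"dx":0,"dy":0,"dz":2.7,"wx":0,"wy":0,"wz":0,"hand":20},
    {"dx":0,"dy":0,"dz":3.0,"wx":0,"wy":0,"wz":0,"hand":20},
    {"dx":0,"dy":0,"dz":3.3,"wx":0,"wy":0,"wz":0,"hand":20},
    {"dx":0,"dy":0,"dz":3.45,"wx":0,"wy":0,"wz":0,"hand":20},
    {"dx":0,"dy":0,"dz":3.5,"wx":0,"wy":0,"wz":0,"hand":20},
    {"dx":0,"dy":0,"dz":3.5,"wx":0,"wy":0,"wz":0,"hand":20},
    {"dx":0,"dy":0,"dz":3.5,"wx":0,"wy":0,"wz":0,"hand":20}
  ]
}}

```text
clock: 16.2
eef_pos: [0.6076, -0.1728, 0.1865]
tool_rot: [0.081, 0.997, 0.002, 0.001]
ft_force: [-0.2, 0.6, -2.6]
grip_width: 0.0323
grasp_force: 60.0
```

Run:
```python
from h import *
o=bot.get_obs(); print(o['clock'],o['joint_pos'],o['eef_pos'],o['ft_force'])
a=bot.camera('side'); b=bot.camera('top')
for c in ('side','top'):
    for m in bot.look_for(c,'bottle')[:1]: print(c,m)
A=R.from_quat(o['tool_rot']); t=np.linspace(0,2*np.pi,72)
for off in (.09,.1,.11):
    u=proj('side',np.c_[o['eef_pos'][0]+.032*np.cos(t),o['eef_pos'][1]+.032*np.sin(t),0*t+o['eef_pos'][2]-off]); print(off,u.min(0),u.max(0))
a=a.copy()
u=proj('side',np.c_[.608+.07*np.cos(t),-.1725+.07*np.sin(t),0*t+.06])
for q in u.round().astype(int): cv2.circle(a,tuple(int(v) for v in q),0,(0,255,0),-1)
cv2.imwrite('pics/p1.png',np.hstack([cv2.resize(a[0:240,250:450],(400,480)),cv2.resize(b[80:300,330:530],(400,440),)[:480] if 0 else cv2.resize(b[80:320,330:530],(400,480))])[:,:,::-1])
```

```text
16.2 [-0.2793  0.5164  0.3572  1.4107  0.0042 -0.1168] [ 0.6076 -0.1728  0.1865] [-0.2081  0.5799 -2.6459]
side {'extent': [341.6, 108.9, 33.3, 69.4], 'score': 0.71}
top {'extent': [406.6, 189.4, 37.8, 23.9], 'score': 0.82}
0.09 [322.6819 118.4775] [352.3157 141.2717]
0.1 [322.6196 121.5602] [351.9825 144.2521]
0.11 [322.5585 124.588 ] [351.6553 147.1775]
```

Emit:
{"method": "drive_tool", "body": {
  "rows": [
    {"dx":0,"dy":0,"dz":0.1,"wx":0,"wy":0,"wz":0,"hand":20},
    {"dx":0,"dy":0,"dz":0.2,"wx":0,"wy":0,"wz":0,"hand":20},
    {"dx":0,"dy":0,"dz":0.3,"wx":0,"wy":0,"wz":0,"hand":20},
    {"dx":0,"dy":0,"dz":0.38,"wx":0,"wy":0,"wz":0,"hand":20},
    {"dx":0,"dy":0,"dz":0.4,"wx":0,"wy":0,"wz":0,"hand":20},
    {"dx":0,"dy":0,"dz":0.42,"wx":0,"wy":0,"wz":0,"hand":20},
    {"dx":0,"dy":0,"dz":0.44,"wx":0,"wy":0,"wz":0,"hand":20},
    {"dx":0,"dy":0,"dz":0.44,"wx":0,"wy":0,"wz":0,"hand":20}
  ]
}}

```text
clock: 17.2
eef_pos: [0.6072, -0.1726, 0.1635]
tool_rot: [0.081, 0.997, 0.002, 0.0]
ft_force: [0.0, -0.7, -2.6]
grip_width: 0.0324
grasp_force: 60.0
```

Emit:
{"method": "drive_tool", "body": {
  "rows": [
    {"dx":0,"dy":0,"dz":0.02,"wx":0,"wy":0,"wz":0,"hand":20},
    {"dx":0,"dy":0,"dz":0.04,"wx":0,"wy":0,"wz":0,"hand":20},
    {"dx":0,"dy":0,"dz":0.06,"wx":0,"wy":0,"wz":0,"hand":20},
    {"dx":0,"dy":0,"dz":0.06,"wx":0,"wy":0,"wz":0,"hand":20}
  ]
}}

```text
clock: 17.6
eef_pos: [0.607, -0.1726, 0.1603]
tool_rot: [0.081, 0.997, 0.002, -0.0]
ft_force: [0.5, 1.2, -3.1]
grip_width: 0.032
grasp_force: 60.0
```

Emit:
{"method": "drive_tool", "body": {
  "rows": [
    {"dx":0,"dy":0,"dz":0.02,"wx":0,"wy":0,"wz":0,"hand":20},
    {"dx":0,"dy":0,"dz":0.04,"wx":0,"wy":0,"wz":0,"hand":20},
    {"dx":0,"dy":0,"dz":0.05,"wx":0,"wy":0,"wz":0,"hand":20},
    {"dx":0,"dy":0,"dz":0.05,"wx":0,"wy":0,"wz":0,"hand":20}
  ]
}}

```text
clock: 18.0
eef_pos: [0.6071, -0.1726, 0.1579]
tool_rot: [0.081, 0.997, 0.002, -0.0]
ft_force: [0.3, 0.2, -2.1]
grip_width: 0.0321
grasp_force: 60.0
```

Emit:
{"method": "drive_tool", "body": {
  "rows": [
    {"dx":0,"dy":0,"dz":0.02,"wx":0,"wy":0,"wz":0,"hand":20},
    {"dx":0,"dy":0,"dz":0.04,"wx":0,"wy":0,"wz":0,"hand":20},
    {"dx":0,"dy":0,"dz":0.05,"wx":0,"wy":0,"wz":0,"hand":20},
    {"dx":0,"dy":0,"dz":0.05,"wx":0,"wy":0,"wz":0,"hand":20}
  ]
}}

```text
clock: 18.4
eef_pos: [0.6078, -0.1729, 0.1577]
tool_rot: [0.081, 0.997, 0.002, 0.002]
ft_force: [-2.7, -0.5, 6.9]
grip_width: 0.0323
grasp_force: 60.9
```

The force has turned upward (+6.9 N), so the foot is on the pan. I'll ease off 1 mm and open.

Emit:
{"method": "drive_tool", "body": {
  "rows": [
    {"dx":0,"dy":0,"dz":-0.02,"wx":0,"wy":0,"wz":0,"hand":20},
    {"dx":0,"dy":0,"dz":-0.03,"wx":0,"wy":0,"wz":0,"hand":20},
    {"dx":0,"dy":0,"dz":-0.03,"wx":0,"wy":0,"wz":0,"hand":30},
    {"dx":0,"dy":0,"dz":-0.03,"wx":0,"wy":0,"wz":0,"hand":34},
    {"dx":0,"dy":0,"dz":-0.03,"wx":0,"wy":0,"wz":0,"hand":38},
    {"dx":0,"dy":0,"dz":-0.03,"wx":0,"wy":0,"wz":0,"hand":44},
    {"dx":0,"dy":0,"dz":-0.03,"wx":0,"wy":0,"wz":0,"hand":52},
    {"dx":0,"dy":0,"dz":-0.03,"wx":0,"wy":0,"wz":0,"hand":60},
    {"dx":0,"dy":0,"dz":-0.03,"wx":0,"wy":0,"wz":0,"hand":60},
    {"dx":0,"dy":0,"dz":-0.03,"wx":0,"wy":0,"wz":0,"hand":60}
  ]
}}

```text
clock: 19.4
eef_pos: [0.6071, -0.1726, 0.1569]
tool_rot: [0.081, 0.997, 0.002, 0.0]
ft_force: [0.3, -0.6, -0.6]
grip_width: 0.0602
grasp_force: 0.0
```

Run:
```python
from h import *
o=bot.get_obs(); print(o['clock'],o['eef_pos'],o['ft_force'],o['grip_width'],o['grasp_force'])
im=bot.camera('wrist'); print(bot.look_for('wrist','bottle')[:1])
hsv=cv2.cvtColor(im,cv2.COLOR_RGB2HSV); b=(hsv[...,0]>100)&(hsv[...,0]<130)&(hsv[...,1]>120); b[:,:270]=0; b[:,375:]=0; b[:200]=0
y,x=np.nonzero(b); print('cap',x.min(),x.max(),y.min(),y.max())
# expected body and cap
t=np.linspace(0,2*np.pi,60)
for r,zs in ((.017,(.178,.21)),(.032,(.06,.14))):
    q=np.concatenate([wproj(np.c_[o['eef_pos'][0]+r*np.cos(t),o['eef_pos'][1]+r*np.sin(t),0*t+z],o) for z in zs]); print(r,q.min(0),q.max(0))
```

```text
19.4 [ 0.6071 -0.1726  0.1569] [ 0.2634 -0.5752 -0.6015] 0.06023876169106625 0.0
[{'extent': [322.0, 238.6, 96.6, 159.5], 'score': 0.69}]
cap 270 374 231 399
0.017 [283.5068 229.1858] [360.9631 322.1605]
0.032 [272.6896 159.9609] [371.6462 273.6405]
```

The bottle stands on its own and matches the expected view. I'll retreat straight up.

Emit:
{"method": "drive_tool", "body": {
  "rows": [
    {"dx":0,"dy":0,"dz":-0.1,"wx":0,"wy":0,"wz":0,"hand":60},
    {"dx":0,"dy":0,"dz":-0.3,"wx":0,"wy":0,"wz":0,"hand":60},
    {"dx":0,"dy":0,"dz":-0.5,"wx":0,"wy":0,"wz":0,"hand":60},
    {"dx":0,"dy":0,"dz":-0.8,"wx":0,"wy":0,"wz":0,"hand":60},
    {"dx":0,"dy":0,"dz":-1.2,"wx":0,"wy":0,"wz":0,"hand":60},
    {"dx":0,"dy":0,"dz":-1.6,"wx":0,"wy":0,"wz":0,"hand":60},
    {"dx":0,"dy":0,"dz":-2.0,"wx":0,"wy":0,"wz":0,"hand":60},
    {"dx":0,"dy":0,"dz":-2.4,"wx":0,"wy":0,"wz":0,"hand":60},
    {"dx":0,"dy":0,"dz":-2.6,"wx":0,"wy":0,"wz":0,"hand":60},
    {"dx":0,"dy":0,"dz":-2.6,"wx":0,"wy":0,"wz":0,"hand":60},
    {"dx":0,"dy":0,"dz":-2.6,"wx":0,"wy":0,"wz":0,"hand":60}
  ]
}}

```text
clock: 20.6
eef_pos: [0.607, -0.1731, 0.2867]
tool_rot: [0.081, 0.997, 0.002, -0.0]
ft_force: [-0.3, -0.9, -0.4]
grip_width: 0.0599
grasp_force: 0.0
```

Run:
```python
from h import *
o=bot.get_obs(); print(o['clock'],o['eef_pos'],o['ft_force'],o['joint_vel'])
w=bot.camera('wrist'); s=bot.camera('side')
for c in ('wrist','side'): print(bot.look_for(c,'bottle')[:1])
cv2.imwrite('pics/f.png',np.vstack([w[100:400],s[0:300]])[:,:,::-1])
```

```text
20.6 [ 0.607  -0.1731  0.2867] [-0.2528 -0.9379 -0.382 ] [-0.0007  0.0129 -0.0257 -0.0036 -0.001   0.0007]
[{'extent': [322.3, 182.0, 56.4, 75.8], 'score': 0.95}]
[{'extent': [341.0, 116.4, 26.8, 66.0], 'score': 0.71}]
```

View pics/f.png

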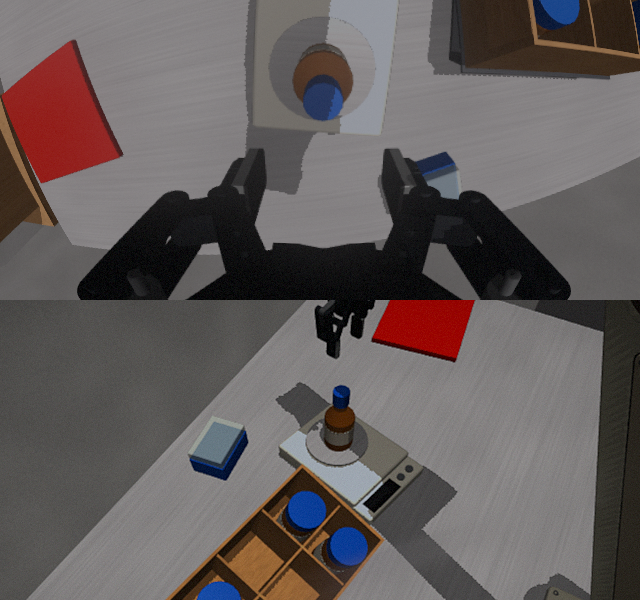

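The bottle stands upright in the middle of the pan (side view, foot near (339,440)), and the gripper is clear above it.

```bash
python3 -c "
from workcell import bot
print(bot.job_done())"
```

```text
the job is handed in; nothing more can be done
None
```

The bottle is out of the carton and standing upright near the middle of the balance's pan, released with the gripper clear above it. The job was handed in at about 21 s of the 48 s; the hand-in call returned no verdict.

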